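# Rake the square bottle out of a sloping stock bin

## Task

Rake the square-sided bottle out of its sloping compartment, keeping it lying down and never lifting it out, into the shallow tray along the front of the bin. Then slide it along the tray to the left until its long side lies against the tray's left end wall, still pointing front to back. Leave the two round bottles lying in their compartments.

Things in the scene. Friction and masses are not known exactly. Their poses are not given: they have to be found in the camera images.
- bin: Grey fixed stock bin. Origin on the worktop, under the middle of the line where the tray floor meets the lanes; +x to the back, up the lanes; +y left; z up. Three lanes open above and in front, centres y = -64, 0, 64 mm, 61 mm clear. Their floor rises 10 degrees from height 4 mm at x = 0 to 32 mm at the back wall (x = 156 mm, top 70 mm high).
- middle_lane (a point): Point on the middle lane's floor at bin x = 80 mm, y = 0, height 18 mm; axes as the bin's. The lane dividers begin at bin x = 12 mm, are 3 mm thick and stand 36 mm above the lane floor.
- tray_end (a point): Point on the tray floor (4 mm high) at the inner face of its left end wall: bin frame (-55, 174, 4) mm, axes as the bin's. The flat tray before the lanes is clear from bin x = -115 (front wall) to 4 mm and from y = -142 (right end wall) to 174 mm, past the lanes on both sides; no step from lane to tray; walls 27 mm high, 3 mm thick, also behind it beside the lanes.
- square_bottle: Square-sided clear media bottle with a white screw cap, the only square one; 97 mm long with its cap, body about 46 x 46 mm over its first 66 mm, cap and neck about 34 mm wide. It lies in one of the three lanes (which one varies), its base to the back, its cap to the front. Origin at the centre of its flat base, z from base to cap. 0.12 to 0.24 kg.
- square_bottle_mid (a point): Point on the square bottle's axis half-way along its length, 48.5 mm from the base.
- brown_bottle: Small round brown reagent bottle with a black cap, 62 mm long, 30 mm thick, lying in another lane, cap to the front. Origin at the centre of its base, z towards the cap.
- white_bottle: Round white reagent bottle with a coloured cap, 69 mm long, 37 mm thick, lying in the third lane, cap to the front. Origin at the centre of its base, z towards the cap.

How it is judged:
By the outcome, as a careful person would: the job done as asked, in the order asked, and still so for the second after the job is handed in, with the robot touching nothing.
It also fails if it takes over 42 s, if anything falls off the work surface, if the arm or the gripper's body presses on something with over 40 N, if the wrist force passes 120 N, or if a joint passes its speed limit or range.

## Robot

A 7-joint arm with a two-finger parallel gripper is mounted at the origin on a cart in front of the work surface, level with it; the furniture and walls round the work are solid. World frame = base frame: x ahead of the robot, y to its left, z up, the work surface at z = 0. Lengths are in mm, angles in rad, forces in N, time in s.
With the tool pointing down it reaches from about 425 to 875 mm from the base axis. Payload 8.4 kg.
Tool frame: the origin (TCP) lies between the finger pads; the fingertips stand 17 mm ahead of it and the grasp point (between the pads) lies 2 mm behind it; z points along the fingers, y is the line along which they close (so a half turn about z gives the same grasp; the last joint's range is limited). The gripper opens to 85 mm and grips with 20 to 120 N. Pads are 22 mm wide; open, the fingers measure 114 mm over their backs; the gripper's body (76 mm by 85 mm) begins 54 mm behind the grasp point. The pads swing forward as they close: fully open they stand 13 mm farther back than shut.
Start: joints at [-1.41, 0.333, 0.04, 1.465, -0.013, 1.343, -0.059], TCP at [166.979, 628.157, 214.508] pointing down, gripper open.
Joint ranges: [-2.58, 2.58], [-0.38, 2.09], [-1.3, 1.39], [0.25, 2.4], [-1.5, 4.64], [0.08, 2.09], [-2.65, 2.65]. Speed limits (rad/s): [2.22, 2.22, 2.79, 2.79, 3.14, 3.14, 3.14].

## Interface

Orientations are given as a 3x3 rotation matrix whose columns are the frame's x, y, z axes.
In Python, from station import robot, imaging gives the robot as it stands.
- The arm moves only by the tool step_arm, never from a script. Its argument "plan" is one flat list of numbers, 7 for each row, row after row: the shift along the tool's x, y, z as a fraction of full scale, then the turn, a rotation vector about the tool's x, y, z as a fraction of full scale, then the opening, from -1 (shut) to 1 (fully open). In form: [dx, dy, dz, rx, ry, rz, jaw, dx, dy, dz, rx, ry, rz, jaw, ...]. A call has 1 to 20 rows; each row shifts and turns the commanded pose from where the row before left it, along the tool's axes as they then stand; what a row does not reach is not made up. Full scale, the value 1, is 4 cm for a shift and 4 degrees for a turn. A row lasts 1/12 s, in which the tool goes at most 41.7 mm and 7.16 degrees, less where a joint would pass 70% of its speed; a pose out of reach is approached as far as the arm can. A call with a number of a shift or a turn outside -1 to 1 is refused whole. A call with a gripper value outside its range is refused whole. The fingers move at their own pace and stop on an object; "newtons" is the grip in N (left out, the last holds). Time passes only in rows, so rows that do not move let the fingers close. It gives the time, the measured TCP pose, the force, the opening and the grip force at its end, in the units of the state.
- robot.read_state(): the state, without advancing time (a new reading comes with each control period).
- imaging.grab_frame(name): name is "side" or "top"; returns (picture, depth): 480x640x3 uint8, red, green, blue; 480x640 float32, mm along the optical axis (not along the pixel's ray), 0 where there is no reading.
- imaging.camera_model(name): a dict with "fx", "fy", "cx", "cy" (pixels), "extrinsics" (4x4, takes a point from camera to world coordinates). Camera axes: x right, y down, z forward; pixel columns grow to the right and rows downward; lengths in mm; the calibration is good to about 2 mm. A picture is of the moment at which its call begins. camera_model takes no time and is no camera call.
- robot.job_done(): hands the job in; it is judged then, once.
Trained networks look in the newest picture that a camera, given by its name, has taken for a name from the list of things; names that differ only in an ending like _2 or _b are one class to them, and where a whole thing is asked for, a point or a joint stands for the part that bears it (a point fixed in the world has none). Each returns a list of dicts, best first, with "confidence" (0 to 1); they miss things now and then, are a little off and sometimes report something else, mostly with a low value. They report only what shows in the picture. A call takes as long as a camera call.
- imaging.boxes_of(query, camera): "centre" ([column, row] in pixels, amid what is visible of it).
- imaging.cut_out(query, camera): "mask" (480x640 bool, what is visible of it) and "centre" ([column, row] in pixels, amid what is visible of it).
The state is a dict: "t": time; "joints": joint angles; "joint_velocities": joint speeds; "joint_efforts": joint torques, N m; "tcp_pos": TCP position; "tcp_rot": TCP orientation; "contact_force": force on the tool from outside, world axes, zero at the start; "torque": the same for the moment, N m; "finger_gap": opening from 0.0 (shut) to 1.0 (fully open); "grip_force": force on a finger pad.
Only numpy, scipy, OpenCV 4.12 (cv2) and the standard library are available. Lean on these libraries where they do the work, as an engineer would, in place of code of your own. Each camera call takes 0.05 s, during which the arm holds its last target. There are 200 camera calls.

## Working session

There is one attempt and no reset: what is moved stays moved. The work goes in short steps, Python scripts to look and compute and a tool call to move; the robot and the scene stay as the last step left them, time stands still between calls to the robot, and variables do not carry over. Pictures are saved under pics/ and viewed, at most 10 in all, crops included, and the job is handed in when it is done.

Besides the shell and the picture viewer there is one more tool, called after "Emit:" as name(argument=value, ...) on one line, values as JSON. step_arm: Moves the arm, as the interface text tells. Its arguments: {"type":"object","properties":{"plan":{"type":"array"},"newtons":{"type":"number"}},"required":["plan"]}

```bash
mkdir -p pics
cat > h.py <<'E'
import numpy as np, cv2
from station import robot, imaging
def grab(n):
    p,d=imaging.grab_frame(n); return p,d
def world(n,d,mask=None):
    m=imaging.camera_model(n); v,u=np.mgrid[0:480,0:640]
    P=np.stack([(u-m['cx'])/m['fx']*d,(v-m['cy'])/m['fy']*d,d,np.ones_like(d)],-1)@np.array(m['extrinsics']).T
    return P[...,:3]
def save(p,f): cv2.imwrite('pics/'+f,p[...,::-1])
E
python3 - <<'E'
from h import *
np.set_printoptions(precision=1,suppress=True)
s=robot.read_state();print(s['t'],s['tcp_pos'],np.array(s['tcp_rot']))
ims=[]
for n in ['top','side']:
    p,d=grab(n);ims.append(p);W=world(n,d)
    np.savez(n+'.npz',p=p,W=W,d=d)
    m=imaging.camera_model(n);print(n,m['fx'],np.array(m['extrinsics']))
    for q in ['bin','square_bottle','brown_bottle','white_bottle']:
        for r in imaging.cut_out(q,n)[:2]:
            k=r['mask']&(d>0);print(q,r['confidence'],r['centre'],k.sum(),np.median(W[k],0),np.percentile(W[k],[2],axis=0),np.percentile(W[k],98,axis=0))
    save(p,n+'0.png')
E
```

```text
0.0 [166.9 627.7 213.6] [[-1.   0.3 -0. ]
 [ 0.3  1.  -0. ]
 [-0.  -0.  -1. ]]
top 448.9111245754195 [[  -0.    -1.     0.   491.1]
 [  -1.     0.    -0.  -314.3]
 [   0.    -0.    -1.   916.6]
 [   0.     0.     0.     1. ]]
bin 0.72 [352.3, 262.0] 15989 [ 487.9 -398.2    5.6] [[ 393.8 -545.7    1.1]] [ 665.6 -237.6   62.7]
square_bottle 0.63 [387.2, 210.2] 428 [ 590.1 -463.6   43.9] [[ 558.4 -477.9   22.7]] [ 616.3 -451.2   52.6]
square_bottle 0.62 [356.9, 218.4] 1178 [ 572.6 -403.6   62.4] [[ 521.7 -427.5   35. ]] [ 612.8 -380.4   70.6]
brown_bottle 0.88 [385.8, 211.9] 479 [ 592.  -464.6   42.7] [[ 559.2 -484.1   16.3]] [ 622.7 -451.2   52.6]
brown_bottle 0.56 [357.8, 215.7] 1152 [ 574.3 -403.3   62.5] [[ 523.6 -426.2   33.9]] [ 612.8 -380.4   70.6]
white_bottle 0.97 [323.1, 215.0] 608 [ 583.5 -336.3   49.8] [[ 549.4 -354.1   15.5]] [ 616.6 -319.    59.5]
side 621.7776819178735 [[    1.      0.     -0.1   596.9]
 [    0.1    -0.4     0.9 -1150.9]
 [   -0.     -0.9    -0.4   423.7]
 [    0.      0.      0.      1. ]]
bin 0.93 [276.7, 298.9] 18820 [ 488.5 -438.    13.3] [[ 394.4 -553.5    3.8]] [ 655.7 -233.    61. ]
square_bottle 0.76 [338.6, 273.1] 1517 [ 573.2 -420.    60.7] [[ 523.7 -433.7   40.3]] [ 613.1 -375.3   71. ]
brown_bottle 0.58 [350.8, 301.8] 372 [ 588.2 -472.    46.2] [[ 559.3 -478.8   35.9]] [ 615.2 -458.8   52.4]
white_bottle 0.57 [347.7, 253.4] 339 [ 587.1 -344.    53.7] [[ 551.5 -351.8   40. ]] [ 614.2 -334.    59.8]
```

View pics/top0.png

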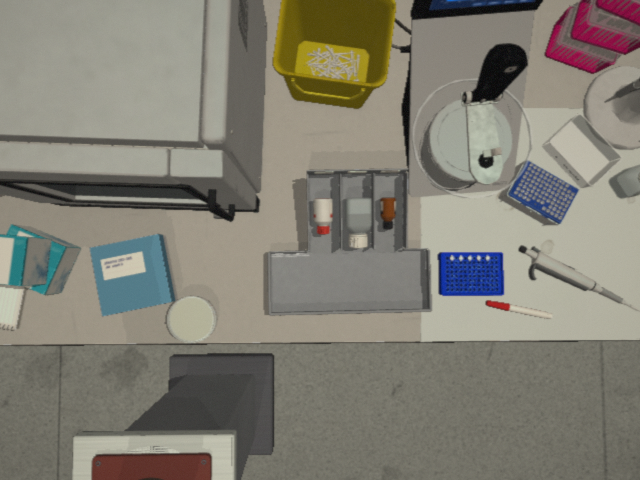

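View pics/side0.png

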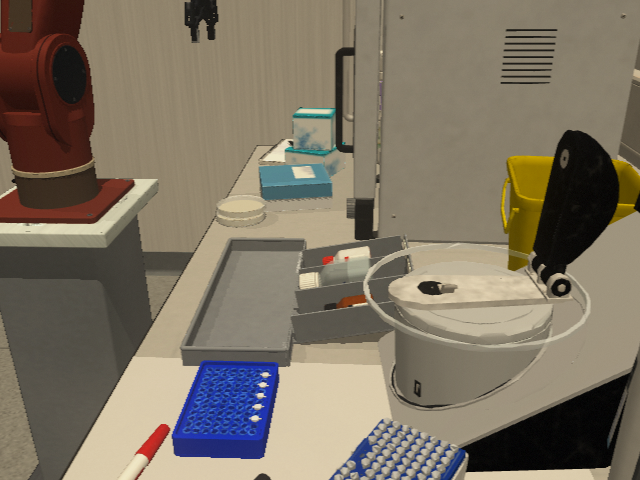

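Both views show the square bottle in the middle lane (top ≈ (357,222), cap at row 241). White is in the left lane (322,215) and brown in the right (388,212). The incubator is at the left rear. Next I fit the bin pose.

Run:
```python
from h import *
from scipy.optimize import least_squares
np.set_printoptions(precision=1,suppress=True)
T=np.load('top.npz')['W'].reshape(-1,3);S=np.load('side.npz')['W'].reshape(-1,3)
for nm,P in (('top',T),('side',S)):
    k=(P[:,0]>370)&(P[:,0]<680)&(P[:,1]>-580)&(P[:,1]<-210)&(P[:,2]>1)&(P[:,2]<80);Q=P[k]
    # wall-top points of tray : z 22-30
    def binf(q,p): 
        c,s=np.cos(p[2]),np.sin(p[2]);d=q[:,:2]-p[:2];return d@np.array([[c,-s],[s,c]])
    p=np.array([507,-401,0.02])
    for it in range(6):
        b=binf(Q,p);w=12 if it<2 else 6
        z=Q[:,2];wt=(z>20)&(z<31)
        sel=[(0,-116.5,wt&(abs(b[:,0]+116.5)<w)&(abs(b[:,1]-16)<150)),(1,175.5,wt&(abs(b[:,1]-175.5)<w)&(b[:,0]>-105)&(b[:,0]<-10)),(1,-143.5,wt&(abs(b[:,1]+143.5)<w)&(b[:,0]>-105)&(b[:,0]<-10)),(0,157.5,(z>55)&(abs(b[:,0]-157.5)<w)&(abs(b[:,1])<90))]
        f=lambda p:np.concatenate([(binf(Q[m],p)[:,a]-v)/np.sqrt(m.sum()+1) for a,v,m in sel])
        p=least_squares(f,p,loss='soft_l1').x
    print(nm,p[:2],np.degrees(p[2]),[int(m.sum()) for *_,m in sel],[binf(Q[m],p)[:,a].mean()-v for a,v,m in sel])
    b=binf(Q,p)
    fl=(b[:,0]>-100)&(b[:,0]<-10)&(b[:,1]>-130)&(b[:,1]<160);print('tray z',np.median(Q[fl,2]))
    for l in (0,):
        m=(abs(b[:,1])<27)&(b[:,0]>0)
        for x in range(-5,165,5):
            mm=(abs(b[:,0]-x-2.5)<2.5)&(abs(b[:,1]-l)<15)
            if mm.sum():print(x,np.round(np.percentile(Q[mm,2],[5,50,95])),end=' ')
    print()
    m=(abs(b[:,1])<28)&(Q[:,2]>52)&(b[:,0]>30)&(b[:,0]<140);print('bottle body b',np.percentile(b[m],[1,50,99],axis=0))
# obstacles tall
k=(T[:,2]>100)&(T[:,0]>300)&(T[:,1]<200)&(T[:,1]>-600)
for y in range(-600,200,50):
    m=k&(abs(T[:,1]-y-25)<25)
    if m.sum():print(y,'minx',T[m,0].min(),'maxz',T[m,2].max())
```

```text
top [ 509.  -405.3] 0.9603229004535113 [437, 135, 138, 311] [np.float64(0.5045422230742247), np.float64(-0.43024915654868323), np.float64(0.4273292264879842), np.float64(-0.5042546870803335)]
tray z 4.087286047684415
-5 [1. 4. 6.] 0 [2. 4. 6.] 5 [3. 6. 8.] 10 [ 5. 45. 49.] 15 [42. 47. 50.] 20 [41. 48. 51.] 25 [45. 49. 52.] 30 [41. 49. 52.] 35 [36. 48. 53.] 40 [12. 55. 60.] 45 [57. 59. 62.] 50 [60. 62. 64.] 55 [61. 63. 65.] 60 [61. 63. 66.] 65 [62. 64. 66.] 70 [63. 65. 68.] 75 [63. 66. 68.] 80 [65. 67. 69.] 85 [66. 68. 70.] 90 [66. 69. 71.] 95 [67. 69. 71.] 100 [65. 69. 71.] 105 [37. 42. 49.] 110 [23. 25. 34.] 115 [22. 24. 27.] 120 [22. 25. 28.] 125 [22. 26. 28.] 130 [25. 27. 30.] 135 [25. 28. 30.] 140 [27. 29. 32.] 145 [27. 30. 32.] 150 [28. 31. 32.] 155 [30. 59. 71.] 
bottle body b [[ 41.1 -24. ]
 [ 73.   -0.4]
 [103.7  23.6]]
side [ 510.6 -408.2] 1.129407591208356 [532, 283, 570, 151] [np.float64(0.9644727248264928), np.float64(-0.18518145393764485), np.float64(0.18427655641312413), np.float64(-0.9993296667503273)]
tray z 5.180694793610769
-5 [4. 5. 6.] 0 [4. 5. 7.] 5 [ 6.  7. 48.]
[... 551 characters left out ...]
 669.2107124061196 maxz 223.93621283837035
-450 minx 786.8206765805523 maxz 174.11377744504637
-400 minx 786.6441740595546 maxz 173.683810103798
-350 minx 491.10636214356776 maxz 916.574098614199
-300 minx 800.4826095388028 maxz 174.54031438995196
-250 minx 588.2310090452147 maxz 403.03679785923725
-200 minx 558.9404037748566 maxz 403.1494625292419
-150 minx 587.0590780915288 maxz 402.9175626419767
-100 minx 589.1137040333712 maxz 403.01109628558856
-50 minx 590.5977446954544 maxz 402.6224298450536
0 minx 592.6454348227 maxz 403.13572414806197
50 minx 594.2868681110921 maxz 385.6455763235941
100 minx 595.7306442840901 maxz 308.9396218452308
150 minx 453.07216520091765 maxz 235.14134238786028
```

```bash
cat >> h.py <<'E'
from scipy.spatial.transform import Rotation as Ro
B0=np.array([509.8,-406.5]);YAW=np.radians(1.0)
def b2w(x,y): c,s=np.cos(YAW),np.sin(YAW); return B0+[c*x-s*y,s*x+c*y]
def rows(wps,jaw=-1,stp=38):
    """wps: list of (pos, turn deg about tool z); straight segments"""
    s=robot.read_state();p=np.array(s['tcp_pos']);R=np.array(s['tcp_rot']);out=[]
    for q,turn in wps:
        q=np.array(q,float);n=int(max(np.ceil(np.linalg.norm(q-p)/stp),np.ceil(abs(turn)/4.0-1e-6),1))
        for i in range(n):
            d=np.round(R.T@((q-p)/(n-i))/40,2);r=round(turn/n/4,2)
            out.append([*d.tolist(),0,0,r,jaw]);p=p+R@d*40;R=R@Ro.from_rotvec([0,0,np.radians(r*4)]).as_matrix()
    print(len(out),p.round(1),np.degrees(np.arctan2(R[1,0],R[0,0])))
    for i in range(0,len(out),20):print(str([v for r in out[i:i+20] for v in r]).replace(' ',''))
E
python3 - <<'E'
from h import *
s=robot.read_state();R=np.array(s['tcp_rot']);print(R.round(3),np.degrees(np.arctan2(R[1,0],R[0,0])))
c=b2w(133,0);print(c)
rows([((250,500,300),20),((440,250,300),50),((470,-200,300),60),((*c,200),32)])
E
```

```text
[[-0.966  0.257 -0.   ]
 [ 0.257  0.966 -0.   ]
 [ 0.    -0.    -1.   ]] 165.1140409640936
[ 642.77974346 -404.17882994]
41 [ 642.6 -404.1  200.2] 3.1940408059442884
[-0.57,-0.51,-0.43,0,0,1.0,-1,-0.6,-0.47,-0.43,0,0,1.0,-1,-0.63,-0.43,-0.43,0,0,1.0,-1,-0.66,-0.39,-0.42,0,0,1.0,-1,-0.68,-0.33,-0.43,0,0,1.0,-1,-0.57,-0.19,0.0,0,0,0.96,-1,-0.59,-0.15,0.0,0,0,0.96,-1,-0.59,-0.11,0.0,0,0,0.96,-1,-0.6,-0.07,0.0,0,0,0.96,-1,-0.6,-0.03,0.0,0,0,0.96,-1,-0.6,0.02,0.0,0,0,0.96,-1,-0.6,0.06,0.0,0,0,0.96,-1,-0.6,0.1,0.0,0,0,0.96,-1,-0.59,0.13,0.0,0,0,0.96,-1,-0.58,0.17,0.0,0,0,0.96,-1,-0.57,0.21,0.0,0,0,0.96,-1,-0.55,0.25,0.0,0,0,0.96,-1,-0.53,0.3,0.0,0,0,0.96,-1,-0.75,-0.02,0.0,0,0,1.0,-1,-0.75,0.03,0.0,0,0,1.0,-1]
[-0.75,0.09,0.0,0,0,1.0,-1,-0.74,0.14,0.0,0,0,1.0,-1,-0.73,0.19,0.0,0,0,1.0,-1,-0.71,0.24,0.0,0,0,1.0,-1,-0.69,0.29,0.0,0,0,1.0,-1,-0.67,0.34,0.0,0,0,1.0,-1,-0.65,0.38,0.0,0,0,1.0,-1,-0.62,0.43,0.0,0,0,1.0,-1,-0.59,0.47,0.0,0,0,1.0,-1,-0.55,0.51,0.0,0,0,1.0,-1,-0.52,0.54,0.0,0,0,1.0,-1,-0.48,0.58,0.0,0,0,1.0,-1,-0.43,0.61,0.0,0,0,1.0,-1,0.07,0.83,0.31,0,0,1.0,-1,0.13,0.83,0.31,0,0,1.0,-1,0.19,0.81,0.31,0,0,1.0,-1,0.25,0.8,0.31,0,0,1.0,-1,0.3,0.78,0.32,0,0,1.0,-1,0.35,0.76,0.31,0,0,1.0,-1,0.41,0.73,0.32,0,0,1.0,-1]
[0.45,0.7,0.31,0,0,1.0,-1]
```

Emit:
step_arm(plan=[-0.57,-0.51,-0.43,0,0,1.0,-1,-0.6,-0.47,-0.43,0,0,1.0,-1,-0.63,-0.43,-0.43,0,0,1.0,-1,-0.66,-0.39,-0.42,0,0,1.0,-1,-0.68,-0.33,-0.43,0,0,1.0,-1,-0.57,-0.19,0.0,0,0,0.96,-1,-0.59,-0.15,0.0,0,0,0.96,-1,-0.59,-0.11,0.0,0,0,0.96,-1,-0.6,-0.07,0.0,0,0,0.96,-1,-0.6,-0.03,0.0,0,0,0.96,-1,-0.6,0.02,0.0,0,0,0.96,-1,-0.6,0.06,0.0,0,0,0.96,-1,-0.6,0.1,0.0,0,0,0.96,-1,-0.59,0.13,0.0,0,0,0.96,-1,-0.58,0.17,0.0,0,0,0.96,-1,-0.57,0.21,0.0,0,0,0.96,-1,-0.55,0.25,0.0,0,0,0.96,-1,-0.53,0.3,0.0,0,0,0.96,-1,-0.75,-0.02,0.0,0,0,1.0,-1,-0.75,0.03,0.0,0,0,1.0,-1])

```text
t: 2.17
tcp_pos: [445.0, 188.1, 299.7]
tcp_rot: [[0.056, 0.998, -0.0], [0.998, -0.056, -0.001], [-0.001, -0.0, -1.0]]
contact_force: [-0.1, 0.1, 0.3]
finger_gap: 0.002
grip_force: 0.0
```

Emit:
step_arm(plan=[-0.75,0.09,0.0,0,0,1.0,-1,-0.74,0.14,0.0,0,0,1.0,-1,-0.73,0.19,0.0,0,0,1.0,-1,-0.71,0.24,0.0,0,0,1.0,-1,-0.69,0.29,0.0,0,0,1.0,-1,-0.67,0.34,0.0,0,0,1.0,-1,-0.65,0.38,0.0,0,0,1.0,-1,-0.62,0.43,0.0,0,0,1.0,-1,-0.59,0.47,0.0,0,0,1.0,-1,-0.55,0.51,0.0,0,0,1.0,-1,-0.52,0.54,0.0,0,0,1.0,-1,-0.48,0.58,0.0,0,0,1.0,-1,-0.43,0.61,0.0,0,0,1.0,-1])

```text
t: 3.25
tcp_pos: [469.5, -202.7, 300.5]
tcp_rot: [[0.821, 0.571, 0.001], [0.571, -0.821, -0.0], [0.001, 0.001, -1.0]]
contact_force: [0.6, 0.3, 0.7]
finger_gap: 0.0
grip_force: 0.0
```

Run:
```python
from h import *
s=robot.read_state();R=np.array(s['tcp_rot']);a=np.degrees(np.arctan2(R[1,0],R[0,0]));print(s['t'],s['tcp_pos'],R[:,2],a,s['joints'],s['finger_gap'])
c=b2w(133,0)
rows([((*c,200),a-1.0),((*c,110),0)])
```

```text
3.25 [ 469.46299012 -202.6970117   300.46150161] [ 8.63963364e-04 -9.39655608e-05 -9.99999622e-01] 34.80203010227212 [-0.59607535 -0.02948692  0.91409408  1.69452829  0.02330413  1.46424808
 -0.648037  ] 0.0002072726712295116
12 [ 643.  -404.4  109.8] 0.9620220678691059
[0.08,0.73,0.28,0,0,np.float64(0.94),-1,0.12,0.73,0.28,0,0,np.float64(0.94),-1,0.17,0.72,0.28,0,0,np.float64(0.94),-1,0.22,0.71,0.28,0,0,np.float64(0.94),-1,0.26,0.69,0.28,0,0,np.float64(0.94),-1,0.31,0.67,0.28,0,0,np.float64(0.94),-1,0.35,0.65,0.28,0,0,np.float64(0.94),-1,0.39,0.62,0.28,0,0,np.float64(0.94),-1,0.44,0.6,0.28,0,0,np.float64(0.94),-1,-0.0,-0.0,0.75,0,0,0.0,-1,-0.0,-0.0,0.75,0,0,0.0,-1,-0.0,-0.0,0.75,0,0,0.0,-1]
```

Emit:
step_arm(plan=[0.08,0.73,0.28,0,0,0.94,-1,0.12,0.73,0.28,0,0,0.94,-1,0.17,0.72,0.28,0,0,0.94,-1,0.22,0.71,0.28,0,0,0.94,-1,0.26,0.69,0.28,0,0,0.94,-1,0.31,0.67,0.28,0,0,0.94,-1,0.35,0.65,0.28,0,0,0.94,-1,0.39,0.62,0.28,0,0,0.94,-1,0.44,0.6,0.28,0,0,0.94,-1,0,0,0.75,0,0,0,-1,0,0,0.75,0,0,0,-1,0,0,0.75,0,0,0,-1,0,0,0,0,0,0,-1])

```text
t: 4.33
tcp_pos: [641.8, -399.4, 102.1]
tcp_rot: [[1.0, 0.021, -0.008], [0.021, -1.0, 0.004], [-0.008, -0.004, -1.0]]
contact_force: [-0.3, 0.7, -0.4]
finger_gap: 0.001
grip_force: 0.0
```

Run:
```python
from h import *
s=robot.read_state();R=np.array(s['tcp_rot']);print(s['t'],s['tcp_pos'],s['joints'].round(2) if hasattr(s['joints'],'round') else s['joints'])
p,d=grab('side');save(p,'s1.png')
W=world('side',d)
k=(abs(W[...,1]+404)<40)&(abs(W[...,0]-643)<60)&(W[...,2]>85)&(W[...,2]<160)
for z in range(85,160,10):
    m=k&(abs(W[...,2]-z-5)<5)
    if m.sum():print(z,np.percentile(W[m],[2,98],axis=0)[:,:2].round().tolist())
```

```text
4.3333 [ 641.76198716 -399.42928443  102.06468608] [-0.03  0.79  0.91  1.31 -0.61  1.34 -0.68]
115 [[633.0, -408.0], [652.0, -404.0]]
125 [[631.0, -415.0], [653.0, -400.0]]
135 [[631.0, -416.0], [653.0, -396.0]]
145 [[632.0, -415.0], [653.0, -405.0]]
155 [[632.0, -416.0], [653.0, -405.0]]
```

View pics/s1.png

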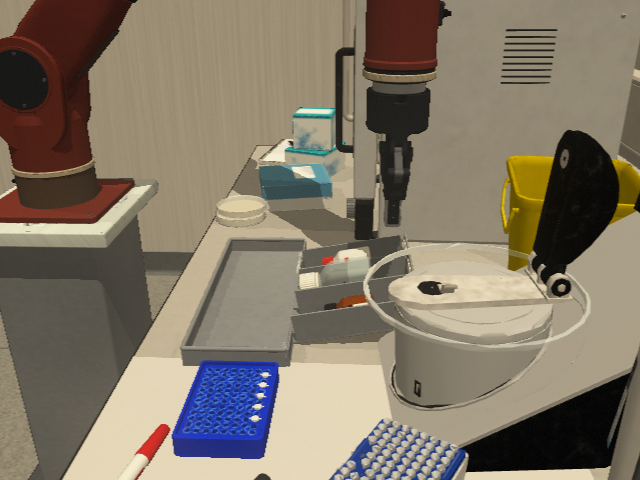

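Side view: the closed fingers stand at (393,222), above the back of the middle lane, with the bottle still in place. I'll recheck the tip height.

Run:
```python
from h import *
s=robot.read_state();print(s['t'],s['tcp_pos'])
for n in ('side','top'):
    p,d=grab(n);W=world(n,d)
    if n=='side':
        for r in range(205,232,3):print(r,W[r,393].round(1))
    else:
        k=(abs(W[...,1]+404)<60)&(abs(W[...,0]-643)<60)&(W[...,2]>85)
s=robot.read_state();print(s['t'],s['tcp_pos'],np.array(s['tcp_rot'])[:,2])
```

```text
4.3833 [ 642.84631115 -399.94482207  105.89900561]
205 [ 641.7 -410.4  151.4]
208 [ 641.5 -416.3  149.6]
211 [ 641.8 -413.7  144.6]
214 [ 641.9 -413.3  140.4]
217 [ 642.1 -412.6  136.1]
220 [ 642.1 -414.7  132.8]
223 [ 642.8 -406.   125.3]
226 [ 654.8 -214.    43.1]
229 [ 655.  -215.    38.3]
4.4833 [ 644.75605155 -401.35168148  110.95706162] [ 5.08207235e-04 -1.39941584e-03 -9.99998892e-01]
```

Run:
```python
from h import *
s=robot.read_state();print(s['t'],s['tcp_pos'],s['joints'])
p,d=grab('side');W=world('side',d)
m=imaging.camera_model('side');E=np.linalg.inv(np.array(m['extrinsics']))
for P in [(644,-415,93),(644,-402,93),(644,-402,110),(644,-402,125)]:
    c=E@np.array([*P,1]);print(P,c[:2]/c[2]*[m['fx'],m['fy']]+[m['cx'],m['cy']])
c=cv2.resize(p[150:260,330:450],None,fx=5,fy=5,interpolation=0);save(c,'s2.png')
p,d=grab('top');W=world('top',d);c2=cv2.resize(p[150:270,290:450],None,fx=4,fy=4,interpolation=0);save(c2,'t2.png')
s=robot.read_state();print(s['t'],s['tcp_pos'])
```

```text
4.4833 [ 644.75605155 -401.35168148  110.95706162] [-0.03030442  0.78468967  0.91523119  1.30223774 -0.61234742  1.33983348
 -0.67613308]
(644, -415, 93) [393.3587144 248.8103222]
(644, -402, 93) [392.88186907 244.73724143]
(644, -402, 110) [393.3496564  232.77109938]
(644, -402, 125) [393.76916833 222.03985667]
4.5833 [ 645.43718574 -401.49226592  112.22589833]
```

View pics/s2.png

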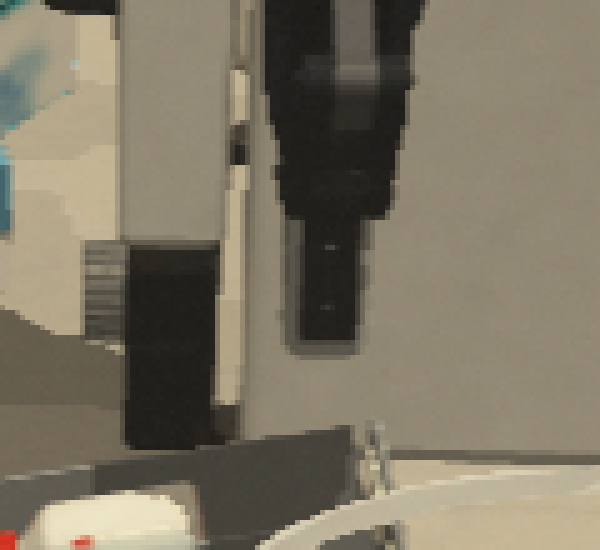

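Run:
```python
from h import *
W=np.load('side.npz')['W']
for c in (195,208,211,213):
    k=[(r,W[r,c].round(0).tolist()) for r in range(26,46,2)];print(c,k)
s=robot.read_state();print(s['t'],s['tcp_pos'],s['contact_force'])
```

```text
195 [(26, [160.0, 575.0, 289.0]), (28, [161.0, 571.0, 284.0]), (30, [159.0, 575.0, 279.0]), (32, [160.0, 571.0, 274.0]), (34, [157.0, 580.0, 268.0]), (36, [157.0, 576.0, 264.0]), (38, [158.0, 570.0, 259.0]), (40, [157.0, 575.0, 254.0]), (42, [155.0, 579.0, 248.0]), (44, [-5.0, 1205.0, 178.0])]
208 [(26, [172.0, 673.0, 281.0]), (28, [172.0, 672.0, 276.0]), (30, [171.0, 675.0, 270.0]), (32, [171.0, 673.0, 265.0]), (34, [171.0, 671.0, 260.0]), (36, [172.0, 666.0, 255.0]), (38, [170.0, 669.0, 250.0]), (40, [44.0, 1206.0, 191.0]), (42, [44.0, 1203.0, 185.0]), (44, [43.0, 1206.0, 177.0])]
211 [(26, [181.0, 672.0, 281.0]), (28, [182.0, 667.0, 276.0]), (30, [181.0, 667.0, 271.0]), (32, [182.0, 661.0, 266.0]), (34, [178.0, 679.0, 259.0]), (36, [181.0, 663.0, 255.0]), (38, [179.0, 669.0, 249.0]), (40, [55.0, 1205.0, 191.0]), (42, [56.0, 1199.0, 185.0]), (44, [59.0, 1184.0, 179.0])]
213 [(26, [188.0, 666.0, 282.0]), (28, [187.0, 670.0, 276.0]), (30, [187.0, 667.0, 271.0]), (32, [186.0, 667.0, 266.0]), (34, [186.0, 667.0, 260.0]), (36, [185.0, 668.0, 255.0]), (38, [183.0, 675.0, 249.0]), (40, [66.0, 1189.0, 193.0]), (42, [65.0, 1191.0, 186.0]), (44, [60.0, 1213.0, 176.0])]
4.5833 [ 645.43718574 -401.49226592  112.22589833] [ 0.0366203  -0.15779601  0.98619791]
```

View pics/t2.png

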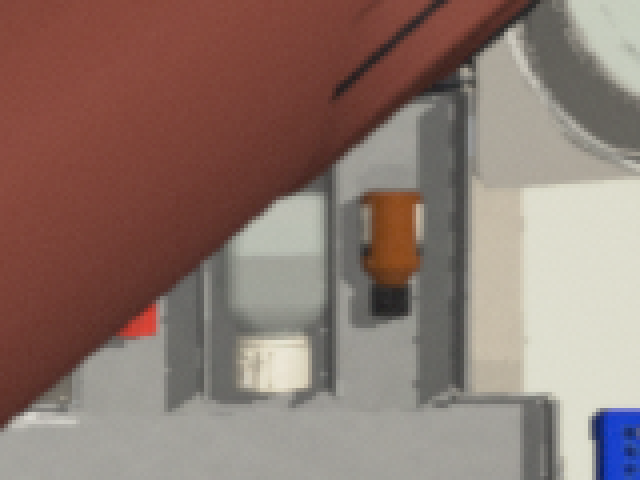

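The top crop shows the bottle still in the lane, with the arm above it. The fingers look about 30 mm shorter than stated, so I'll lower the tool carefully and check by contact force.

Emit:
step_arm(plan=[0,0,0.4,0,0,0,-1,0,0,0.4,0,0,0,-1,0,0,0.3,0,0,0,-1,0,0,0.2,0,0,0,-1,0,0,0.1,0,0,0,-1,0,0,0,0,0,0,-1,0,0,0,0,0,0,-1])

```text
t: 5.17
tcp_pos: [644.7, -400.4, 53.4]
tcp_rot: [[1.0, 0.024, -0.0], [0.024, -1.0, -0.0], [-0.0, 0.0, -1.0]]
contact_force: [-0.0, 0.3, 0.4]
finger_gap: 0.0
grip_force: 0.0
```

```bash
cat >> h.py <<'E'
def st():
    s=robot.read_state();p=np.array(s['tcp_pos']);c,sn=np.cos(YAW),np.sin(YAW);d=p[:2]-B0
    print('t',round(s['t'],2),'bin',np.round([c*d[0]+sn*d[1],-sn*d[0]+c*d[1],p[2]],1),'F',np.round(s['contact_force'],1),'gap',round(s['finger_gap'],2))
E
python3 - <<'E'
from h import *
st()
p,d=grab('side');W=world('side',d);save(p[150:330,290:450],'x.png')
for r in range(222,270,3):print(r,W[r,393].round(1))
st()
E
```

```text
t 5.17 bin [134.9   3.7  53.4] F [-0.   0.3  0.4] gap 0.0
222 [ 640.  -451.2  144.6]
225 [ 640.3 -447.5  139.3]
228 [ 640.7 -444.9  134.3]
231 [ 641.5 -433.   125.4]
234 [ 641.7 -432.5  121.1]
237 [ 643.  -413.8  109.1]
240 [ 643.3 -411.6  103.9]
243 [ 643.5 -411.1   99.5]
246 [ 643.4 -415.4   97.2]
249 [ 643.6 -414.9   92.7]
252 [ 644.  -410.6   86.5]
255 [ 636.6 -529.1  136.8]
258 [ 636.8 -528.1  132.7]
261 [ 644.7 -406.6   71.6]
264 [ 647.1 -372.    50.7]
267 [ 647.1 -374.7   47.4]
t 5.22 bin [135.2   3.5  53.9] F [-0.1 -0.1  0.1] gap 0.0
```

Emit:
step_arm(plan=[0,0,0.15,0,0,0,-1,0,0,0.15,0,0,0,-1,0,0,0,0,0,0,-1])

```text
t: 5.47
tcp_pos: [644.3, -399.8, 39.9]
tcp_rot: [[1.0, 0.024, -0.001], [0.024, -1.0, 0.001], [-0.001, -0.001, -1.0]]
contact_force: [0.2, 0.4, -0.4]
finger_gap: -0.002
grip_force: 0.0
```

Emit:
step_arm(plan=[0,0,0.15,0,0,0,-1,0,0,0.15,0,0,0,-1,0,0,0,0,0,0,-1,0,0,0,0,0,0,-1])

```text
t: 5.8
tcp_pos: [644.4, -400.0, 28.7]
tcp_rot: [[1.0, 0.024, -0.001], [0.024, -1.0, 0.0], [-0.001, -0.0, -1.0]]
contact_force: [0.5, -0.1, 1.1]
finger_gap: 0.0
grip_force: 0.0
```

Emit:
step_arm(plan=[0,0,0.12,0,0,0,-1,0,0,0,0,0,0,-1,0,0,0,0,0,0,-1])

```text
t: 6.05
tcp_pos: [644.6, -400.2, 24.3]
tcp_rot: [[1.0, 0.024, -0.0], [0.024, -1.0, 0.0], [-0.0, -0.0, -1.0]]
contact_force: [0.3, -0.7, -1.1]
finger_gap: -0.001
grip_force: 0.0
```

Run:
```python
from h import *
st()
p,d=grab('side');W=world('side',d);save(cv2.resize(p[180:330,290:450],None,fx=4,fy=4,interpolation=0),'s3.png')
st()
```

```text
t 6.05 bin [134.9   3.9  24.3] F [ 0.3 -0.7 -1.1] gap -0.0
t 6.1 bin [135.    3.9  24.5] F [ 0.5 -0.1  0.1] gap -0.0
```

View pics/s3.png

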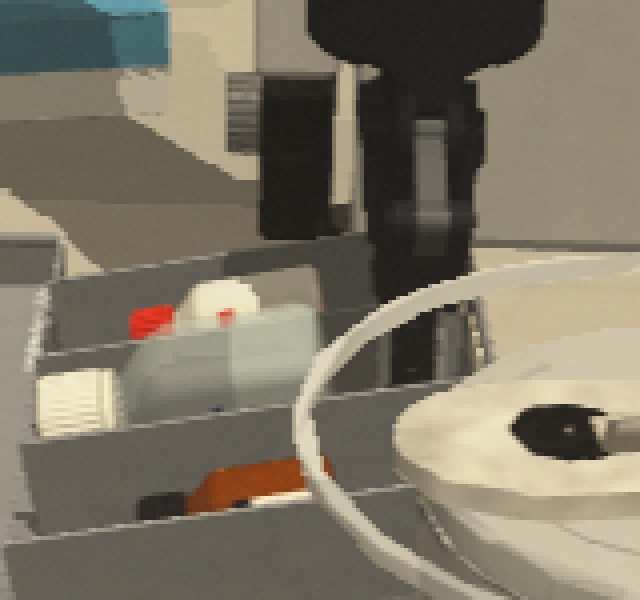

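The finger stands in the lane behind the bottle base (finger near crop (410,340), bottle corner (320,310)), with no contact. Now I start raking.

Emit:
step_arm(plan=[-0.1,0.1,0.02,0,0,0,-1,-0.15,0,0.026,0,0,0,-1,-0.15,0,0.026,0,0,0,-1,-0.15,0,0.026,0,0,0,-1,-0.15,0,0.026,0,0,0,-1,-0.15,0,0.026,0,0,0,-1,-0.15,0,0.026,0,0,0,-1,-0.15,0,0.026,0,0,0,-1,-0.15,0,0.026,0,0,0,-1])

```text
t: 6.85
tcp_pos: [592.2, -405.5, 15.4]
tcp_rot: [[1.0, 0.024, 0.0], [0.024, -1.0, -0.0], [0.0, 0.0, -1.0]]
contact_force: [0.6, -0.2, -0.8]
finger_gap: -0.001
grip_force: 0.3
```

Run:
```python
from h import *
st()
p,d=grab('side');save(cv2.resize(p[180:330,220:420],None,fx=4,fy=4,interpolation=0),'s4.png')
st()
```

```text
t 6.85 bin [82.4 -0.4 15.4] F [ 0.6 -0.2 -0.8] gap -0.0
t 6.9 bin [81.  -0.8 15.2] F [ 0.1 -2.1 -0.9] gap -0.0
```

View pics/s4.png

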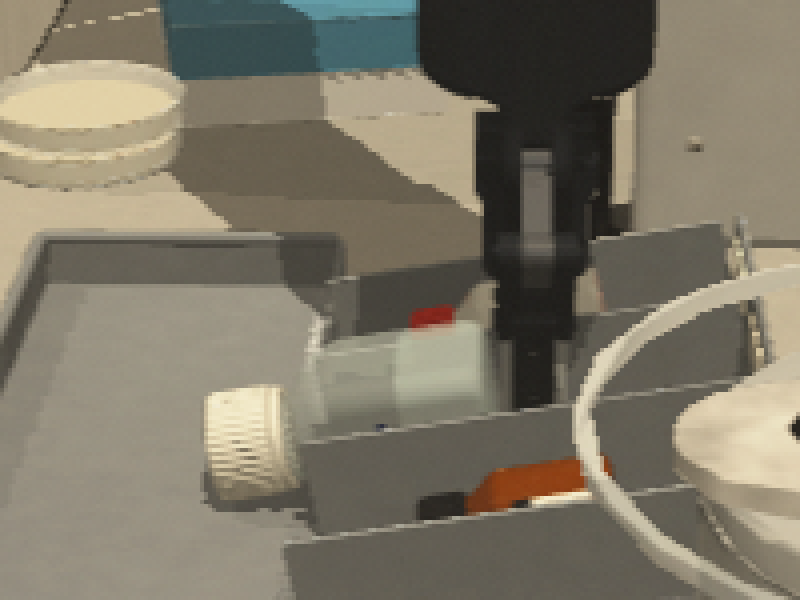

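The rake works: the cap is out over the tray at crop (240,440), and the body is still in the middle lane ahead of the finger. I continue.

Emit:
step_arm(plan=[-0.15,0,0.03,0,0,0,-1,-0.15,0,0.03,0,0,0,-1,-0.15,0,0.03,0,0,0,-1,-0.15,0,0.03,0,0,0,-1,-0.15,0,0.03,0,0,0,-1,-0.15,0,0.03,0,0,0,-1,-0.15,0,0.03,0,0,0,-1,-0.15,0,0.03,0,0,0,-1,-0.15,0,0.03,0,0,0,-1,-0.15,0,0.03,0,0,0,-1,-0.15,0,0.03,0,0,0,-1,-0.15,0,0.03,0,0,0,-1,0,0,0,0,0,0,-1])

```text
t: 7.98
tcp_pos: [518.9, -407.5, 0.7]
tcp_rot: [[1.0, 0.022, -0.001], [0.022, -1.0, 0.0], [-0.001, -0.0, -1.0]]
contact_force: [0.5, -0.4, -0.3]
finger_gap: -0.002
grip_force: 0.0
```

Run:
```python
from h import *
st()
p,d=grab('side');save(cv2.resize(p[200:360,180:380],None,fx=4,fy=3.75,interpolation=0),'s5.png')
W=world('side',d);c,s=np.cos(YAW),np.sin(YAW)
for r in imaging.cut_out('square_bottle','side')[:2]:
    k=r['mask']&(d>0);Q=W[k];D=Q[:,:2]-B0;b=np.c_[c*D[:,0]+s*D[:,1],-s*D[:,0]+c*D[:,1],Q[:,2]]
    print(r['confidence'],k.sum(),np.percentile(b,[2,50,98],axis=0).round(1).tolist())
st()
```

```text
t 7.98 bin [ 9.1 -1.1  0.7] F [ 0.5 -0.4 -0.3] gap -0.0
0.59 2661 [[-95.4, -28.1, 8.8], [-41.5, -22.6, 38.4], [-2.5, 9.6, 53.8]]
t 8.08 bin [10.5 -0.9  0.8] F [-0.3  0.3  0. ] gap 0.0
```

View pics/s5.png

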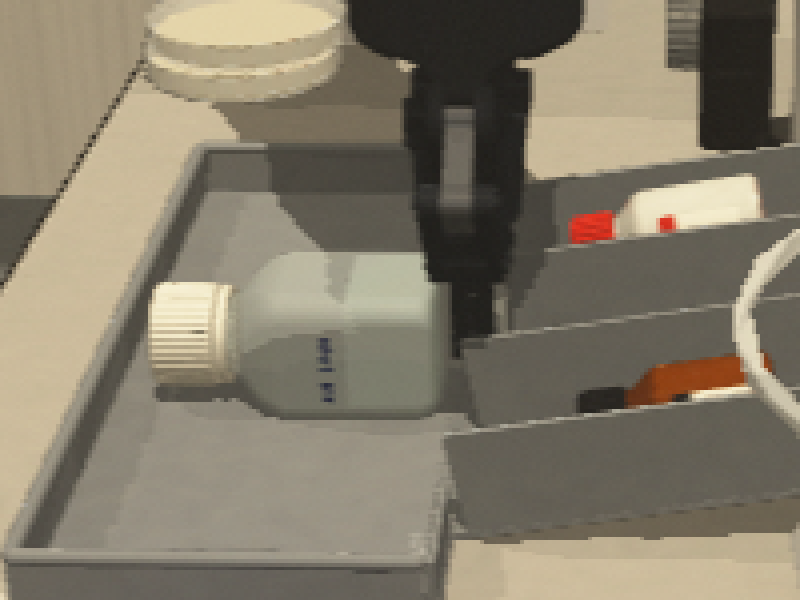

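The bottle lies flat in the tray: base at bin x ≈ -3, cap at -98 (crop cap (190,330), base (445,340)). White and brown are undisturbed. I'll rake slightly further, lift, and move to the bottle's right side with the gripper turned 90°.

Emit:
step_arm(plan=[-0.1,0,0,0,0,0,-1,-0.1,0,0,0,0,0,-1,0,0,0,0,0,0,-1,0.15,0,-0.1,0,0,0,-1,0.05,0,-1,0,0,0,-1,0,0,-0.9,0,0,0,-1,-0.6,0.7,0,0,0,0,-1,-0.6,0.7,0,0,0,0,-0.4,0,0,0,0,0,-0.975,-0.4,0,0,0,0,0,-0.975,-0.4,0,0,0,0,0,-0.975,-0.4,0,0,0,0,0,-0.975,-0.4,0,0,0,0,0,-0.975,-0.4,0,0,0,0,0,-0.975,-0.4,0,0,0,0,0,-0.975,-0.4,0,0,0,0,0,-0.975,-0.4,0,0,0,0,0,-0.975,-0.4,0,0,0,0,0,-0.975,-0.4,0,0,0,0,0,-0.975,-0.4,0,0,0,0,0,-0.975,-0.4])

```text
t: 9.75
tcp_pos: [474.7, -464.4, 81.4]
tcp_rot: [[0.665, 0.747, 0.0], [0.747, -0.665, -0.0], [-0.0, 0.0, -1.0]]
contact_force: [-0.4, 0.2, 0.6]
finger_gap: 0.299
grip_force: 0.0
```

Emit:
step_arm(plan=[0,0,0,0,0,-0.975,-0.4,0,0,0,0,0,-0.975,-0.4,0,0,0,0,0,-0.975,-0.4,0,0,0,0,0,-0.975,-0.4,0,0,0,0,0,-0.975,-0.4,0,0,0,0,0,-0.975,-0.4,0,0,0,0,0,-0.975,-0.4,0,0,0,0,0,-0.975,-0.4,0,0,0,0,0,-0.975,-0.4,0,0,0,0,0,-0.975,-0.4,0,0,0,0,0,-0.975,-0.4,0,0,0,0,0,0,-0.4])

```text
t: 10.75
tcp_pos: [474.5, -464.5, 81.4]
tcp_rot: [[-0.021, 1.0, 0.0], [1.0, 0.021, -0.0], [-0.0, 0.0, -1.0]]
contact_force: [-0.5, -0.2, -0.6]
finger_gap: 0.303
grip_force: 0.0
```

```bash
cat >> h.py <<'E'
def bot(n,q='square_bottle'):
    p,d=grab(n);W=world(n,d);c,s=np.cos(YAW),np.sin(YAW)
    for r in imaging.cut_out(q,n)[:1]:
        k=r['mask']&(d>0);Q=W[k];D=Q[:,:2]-B0;b=np.c_[c*D[:,0]+s*D[:,1],-s*D[:,0]+c*D[:,1],Q[:,2]]
        u=b[(b[:,2]>46)] if (b[:,2]>46).sum()>30 else b
        print(n,q,r['confidence'],k.sum(),np.percentile(b,[1,50,99],axis=0).round(1).tolist(),'top face',np.percentile(u,[2,98],axis=0).round(1).tolist())
    return p
E
python3 - <<'E'
from h import *
st();bot('side');bot('top');st()
s=robot.read_state();print(np.array(s['tcp_rot']).round(3),s['joints'])
E
```

```text
t 10.75 bin [-36.3 -57.4  81.4] F [-0.5 -0.2 -0.6] gap 0.3
side square_bottle 0.81 2752 [[-104.0, -29.1, 8.2], [-48.1, -22.5, 38.7], [-8.9, 12.6, 54.0]] top face [[-96.8, -27.3, 46.2], [-10.0, 13.2, 54.1]]
top square_bottle 0.84 876 [[-95.0, -21.7, 33.3], [-45.8, 3.9, 51.0], [-11.5, 24.2, 55.1]] top face [[-73.3, -21.2, 47.1], [-13.0, 22.6, 54.8]]
t 10.95 bin [-36.5 -57.3  81.1] F [-0.8 -0.5 -0.7] gap 0.3
[[-0.016  1.     0.   ]
 [ 1.     0.016 -0.   ]
 [-0.     0.    -1.   ]] [ 0.24805757  0.51690642  0.62333578  1.60436459 -0.32520583  1.1259768
  0.96696101]
```

Emit:
step_arm(plan=[0,-0.15,0.7,0,0,0,-0.4,0,0,0.7,0,0,0,-0.4,0,0,0.4,0,0,0,-0.4,0,0,0.2,0,0,0,-0.4,0,0,0,0,0,0,-0.4,0.2,0,0,0,0,0,-0.4,0.2,0,0,0,0,0,-0.4,0.15,0,0,0,0,0,-0.4,0.15,0,0,0,0,0,-0.4,0.15,0,0,0,0,0,-0.4,0.15,0,0,0,0,0,-0.4,0.15,0,0,0,0,0,-0.4,0,0,0,0,0,0,-0.4])

```text
t: 12.03
tcp_pos: [467.7, -416.8, 1.1]
tcp_rot: [[-0.02, 1.0, 0.0], [1.0, 0.02, 0.001], [0.001, 0.0, -1.0]]
contact_force: [0.1, 0.9, -0.3]
finger_gap: 0.3
grip_force: 0.0
```

Run:
```python
from h import *
st();p=bot('side');save(cv2.resize(p[200:360,170:370],None,fx=4,fy=3.75,interpolation=0),'s6.png');bot('top');st()
```

```text
t 12.03 bin [-42.3  -9.6   1.1] F [ 0.1  0.9 -0.3] gap 0.3
side square_bottle 0.92 1560 [[-112.9, -13.5, 7.6], [-49.4, 5.3, 34.8], [-9.4, 41.2, 63.6]] top face [[-101.1, -22.3, 46.2], [-12.1, 40.3, 68.1]]
top square_bottle 0.56 256 [[-45.2, 16.2, 9.8], [-24.3, 38.2, 51.1], [-10.6, 50.6, 55.0]] top face [[-43.3, 17.1, 46.9], [-11.0, 49.7, 54.7]]
t 12.23 bin [-42.8 -11.1   0.8] F [-0.3  0.2  0.5] gap 0.3
```

View pics/s6.png

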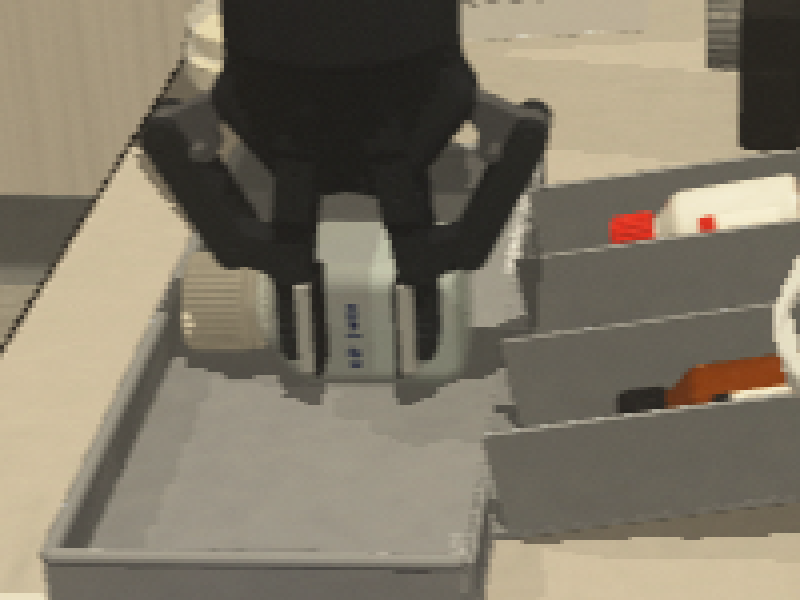

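The bottle is being pushed squarely, still pointing front to back (crop body (370,300), cap (225,300)). I continue left.

Emit:
step_arm(plan=[0.15,0,0,0,0,0,-0.4,0.15,0,0,0,0,0,-0.4,0.15,0,0,0,0,0,-0.4,0.15,0,0,0,0,0,-0.4,0.15,0,0,0,0,0,-0.4,0.15,0,0,0,0,0,-0.4,0.15,0,0,0,0,0,-0.4,0.15,0,0,0,0,0,-0.4,0.15,0,0,0,0,0,-0.4,0.15,0,0,0,0,0,-0.4,0.15,0,0,0,0,0,-0.4,0.15,0,0,0,0,0,-0.4,0.15,0,0,0,0,0,-0.4,0.15,0,0,0,0,0,-0.4,0.15,0,0,0,0,0,-0.4,0.15,0,0,0,0,0,-0.4,0.15,0,0,0,0,0,-0.4,0.15,0,0,0,0,0,-0.4,0,0,0,0,0,0,-0.4])

```text
t: 13.82
tcp_pos: [465.5, -308.9, 0.9]
tcp_rot: [[-0.02, 1.0, -0.0], [1.0, 0.02, 0.001], [0.001, -0.0, -1.0]]
contact_force: [-0.7, 0.5, 2.0]
finger_gap: 0.297
grip_force: 0.0
```

Run:
```python
from h import *
st();bot('side');bot('top');st()
```

```text
t 13.82 bin [-42.6  98.3   0.9] F [-0.7  0.5  2. ] gap 0.3
side square_bottle 0.68 1369 [[-104.6, 88.6, 6.2], [-49.4, 112.6, 33.8], [-9.0, 148.5, 54.2]] top face [[-99.6, 95.5, 46.2], [-10.4, 151.9, 54.8]]
t 14.02 bin [-42.8  96.6   1.1] F [-0.1  0.7 -0.8] gap 0.3
```

Emit:
step_arm(plan=[0.1,0,0,0,0,0,-0.4,0.1,0,0,0,0,0,-0.4,0.1,0,0,0,0,0,-0.4,0.1,0,0,0,0,0,-0.4,0,0,0,0,0,0,-0.4,0,0,0,0,0,0,-0.4])

```text
t: 14.52
tcp_pos: [465.1, -293.8, 0.9]
tcp_rot: [[-0.019, 1.0, -0.0], [1.0, 0.019, 0.001], [0.001, -0.0, -1.0]]
contact_force: [0.3, 0.3, -0.2]
finger_gap: 0.301
grip_force: 0.0
```

Emit:
step_arm(plan=[0.05,0,0,0,0,0,-0.4,0.05,0,0,0,0,0,-0.4,0,0,0,0,0,0,-0.4])

```text
t: 14.77
tcp_pos: [464.9, -291.3, 1.2]
tcp_rot: [[-0.018, 1.0, 0.0], [1.0, 0.018, -0.001], [-0.001, 0.0, -1.0]]
contact_force: [-0.5, -3.0, -0.4]
finger_gap: 0.305
grip_force: 2.0
```

Run:
```python
from h import *
st();bot('side');st()
```

```text
t 14.77 bin [-42.9 115.9   1.2] F [-0.5 -3.  -0.4] gap 0.3
side square_bottle 0.84 1290 [[-104.6, 106.3, 7.2], [-49.2, 129.5, 34.9], [-8.7, 165.9, 54.7]] top face [[-100.1, 106.1, 46.2], [-11.3, 167.4, 55.6]]
t 14.87 bin [-42.9 116.    1.1] F [-0.8 -4.1 -0.2] gap 0.31
```

Emit:
step_arm(plan=[0.05,0,0,0,0,0,-0.4,0,0,0,0,0,0,-0.4,0,0,0,0,0,0,-0.4])

```text
t: 15.12
tcp_pos: [464.9, -291.2, 1.6]
tcp_rot: [[-0.017, 1.0, 0.001], [1.0, 0.017, -0.004], [-0.004, 0.001, -1.0]]
contact_force: [-0.6, -9.5, -0.4]
finger_gap: 0.297
grip_force: 5.3
```

It has stalled against the wall with force rising. I back off and lift away.

Emit:
step_arm(plan=[-0.1,0,0,0,0,0,-0.4,-0.5,0,0,0,0,0,-0.4,-0.6,0,0,0,0,0,-0.4,0,0,-0.8,0,0,0,-0.4,-0.5,0,-0.9,0,0,0,-0.4,-0.9,0,-0.9,0,0,0,-0.4,-0.9,0,-0.9,0,0,0,-0.4,-0.9,0,-0.5,0,0,0,-0.4,0,0,0,0,0,0,-0.4,0,0,0,0,0,0,-0.4])

```text
t: 15.95
tcp_pos: [467.5, -453.5, 149.0]
tcp_rot: [[-0.016, 1.0, 0.001], [1.0, 0.016, -0.001], [-0.001, 0.001, -1.0]]
contact_force: [0.8, 0.6, -0.7]
finger_gap: 0.3
grip_force: 0.0
```

Run:
```python
from h import *
st();p=bot('top');q=bot('side')
for b in('white_bottle','brown_bottle'):bot('side',b)
a=cv2.resize(p[200:330,250:440],None,fx=4,fy=4,interpolation=0)[:300*2,:400*2]
save(a,'t7.png');st()
```

```text
t 15.95 bin [-43.1 -46.3 149. ] F [ 0.8  0.6 -0.7] gap 0.3
top square_bottle 0.86 1146 [[-105.9, 125.7, 31.2], [-52.7, 149.5, 50.3], [-10.6, 173.5, 55.0]] top face [[-92.4, 127.4, 46.4], [-12.1, 173.0, 54.8]]
side square_bottle 0.9 2002 [[-104.2, 122.0, 7.8], [-47.7, 128.3, 37.4], [-8.7, 167.0, 53.9]] top face [[-92.2, 123.7, 46.2], [-9.8, 167.7, 54.1]]
side white_bottle 0.68 472 [[41.2, 49.9, 38.2], [77.1, 58.8, 51.8], [105.5, 73.1, 59.6]] top face [[60.0, 50.0, 47.0], [105.4, 71.1, 59.6]]
side brown_bottle 0.69 358 [[47.7, -96.2, 31.1], [77.1, -67.2, 46.2], [98.0, -47.3, 55.8]] top face [[57.4, -96.2, 46.3], [98.0, -58.4, 55.8]]
t 16.35 bin [-42.4 -43.1 147.5] F [-0.1  0.4 -0.1] gap 0.3
```

View pics/t7.png

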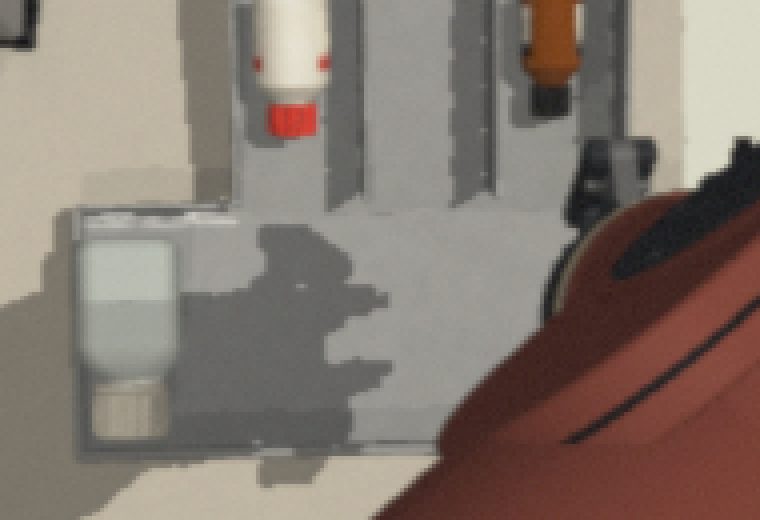

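The square bottle lies against the left end wall (crop x ≈ 80–178, cap at (128,410)) and points front to back. White and brown are still in their lanes, and the arm is clear. I hand it in.

```bash
python3 -c "
from station import robot
print(robot.job_done())"
```

```text
the job is handed in; nothing more can be done
None
```

The square bottle was raked lying down into the tray and slid left until its long side touched the left end wall, pointing front to back; the two round bottles are still in their lanes, and the job was handed in at about 16 s of the 42 s.

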